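Find the soft corner of the rivet-setting plate and drive its shim home

ROBOT

A 6-joint arm with a two-finger parallel gripper is mounted at the origin on the work surface. World frame = base frame: x ahead of the robot, y to its left, z up, the work surface at z = 0. Lengths are in m, angles in rad, forces in N, time in s.
With the tool pointing down it reaches from about 0.375 to 0.9 m from the base axis. Payload 3.1 kg.
Tool frame: the origin (TCP) lies between the finger pads; the fingertips stand 8 mm ahead of it and the grasp point (between the pads) lies 11 mm behind it; z points along the fingers, y is the line along which they close (so a half turn about z gives the same grasp; the last joint's range is limited). The gripper opens to 85 mm and grips with 20 to 120 N. Pads are 22 mm wide; open, the fingers measure 114 mm over their backs; the gripper's body (76 mm by 85 mm) begins 54 mm behind the grasp point. The pads swing forward as they close: fully open they stand 13 mm farther back than shut.
Start: joints at [1.099, 0.527, 1.433, -0, 1.181, -0.178], TCP at [0.181, 0.598, 0.239] pointing down, gripper open.
Joint ranges: [-3.08, 3.08], [-0.75, 2.2], [0.22, 2.44], [-1.43, 4.57], [0, 2.65], [-2.85, 2.85]. Speed limits (rad/s): [2.79, 2.79, 3.14, 3.14, 3.14, 3.14].

INTERFACE

Orientations are given as a unit quaternion [x, y, z, w].
In Python, from station import readout, cams, sign_off gives the robot as it stands.
- The arm moves only by the tool send_rows, never from a script. Its argument "commands" is text: rows parted by semicolons, each of 5 numbers parted by spaces: the finger opening in mm, from 0 to 85.4, then the shift along the tool's x, y, z each as a share of 0.02 m, from -1 to 1, then the turn about the tool's z as a share of 4 degrees, from -1 to 1. In form: grip dx dy dz spin; .... A call has 1 to 20 rows; each row shifts and turns the commanded pose from where the row before left it, along the tool's axes as they then stand; what a row does not reach is not made up. A row lasts 1/12 s, in which the tool goes at most 41.7 mm and 7.16 degrees, less where a joint would pass 70% of its speed; a pose out of reach is approached as far as the arm can. A call with a number of a shift or a turn outside -1 to 1 is refused whole. A call with a gripper value outside its range is refused whole. The fingers move at their own pace and stop on an object; "grip_force" is the grip in N (left out, the last holds). Time passes only in rows, so rows that do not move let the fingers close. It gives the time, the measured TCP pose, the force, the opening and the grip force at its end, in the units of the state.
- readout.sense(): the state, without advancing time (a new reading comes with each control period).
- cams.snapshot(name): name is "side" or "top"; returns a dict with "pixels" (384x512x3 uint8, red, green, blue), "intrinsics" (3x3 intrinsics, pixels), "dist" ([k1, k2, p1, p2, k3] as OpenCV has them; the pictures are not rectified), "eye" and "rotation" of the camera in the world. Camera axes: x right, y down, z forward; pixel columns grow to the right and rows downward; lengths in m; the calibration is good to about 2 mm. A picture is of the moment at which its call begins. There is no depth.
- sign_off(): hands the job in; it is judged then, once.
The state is a dict: "t": time; "q": joint angles; "qd": joint speeds; "tau": joint torques, N m; "tcp_pos": TCP position; "tool_rot": TCP orientation; "force": force on the tool from outside, world axes, zero at the start; "ft_torque": the same for the moment, N m; "finger_gap": opening from 0.0 (shut) to 1.0 (fully open); "gripper_force": force on a finger pad.
Only numpy, scipy, OpenCV 4.12 (cv2) and the standard library are available. Lean on these libraries where they do the work, as an engineer would, in place of code of your own. Each camera call takes 0.05 s, during which the arm holds its last target. There are 200 camera calls.

TASK

The green rivet-setting plate on the bench rocks at one corner. Press down firmly on its corners with a fingertip to find the one that gives, push that corner's wedge shim in by its thick end until it is tight under the plate, then press down firmly on the same corner again to prove it is firm. Leave the other three shims and the jar, hammer and brush where they are, and do not pick anything up.

Things in the scene. Friction and masses are not known exactly. Their poses are not given: they have to be found in the camera images.
- plate: Green steel plate 190 (x) by 160 (y) mm, with a 42 mm wide post amid it (flange 72 mm, top 72 mm up). Origin on the bench under its centre, z up; top face 30 mm up. A springy centre bolt holds it: it cannot slide or turn, but the corner with a slack shim dips about 3.5 mm under 5 to 7 N and springs back level when let go; a tight corner gives under 1.5 mm at 15 N.
- corner_near_left (a point): Point on the plate's top face at its near left corner (seen from the robot), 15 mm in from both edges, at plate x -80 mm, y +65 mm: the place to press on this corner.
- corner_near_right (a point): Point on the plate's top face at its near right corner (seen from the robot), 15 mm in from both edges, at plate x -80 mm, y -65 mm: the place to press on this corner.
- corner_far_left (a point): Point on the plate's top face at its far left corner (seen from the robot), 15 mm in from both edges, at plate x +80 mm, y +65 mm: the place to press on this corner.
- corner_far_right (a point): Point on the plate's top face at its far right corner (seen from the robot), 15 mm in from both edges, at plate x +80 mm, y -65 mm: the place to press on this corner.
- shim_near_left_butt (a point): Butt end (middle of its face, 6 mm above the underside) of the loose brass wedge shim under the near left corner: 70 long, 28 wide, 12 mm thick here, 3 at the nose, 110 g. It lies at plate x -65 mm, nose inwards under the left (+y) edge, on a fixed strip 2.5 to 6 mm thick. Starts 42-45 mm outside the edge; if slack, slides in 28-34 mm at under 2 N, then jams (over 8 N).
- shim_near_right_butt (a point): Butt end (middle of its face, 6 mm above the underside) of the loose brass wedge shim under the near right corner: 70 long, 28 wide, 12 mm thick here, 3 at the nose, 110 g. It lies at plate x -65 mm, nose inwards under the right (-y) edge, on a fixed strip 2.5 to 6 mm thick. Starts 42-45 mm outside the edge; if slack, slides in 28-34 mm at under 2 N, then jams (over 8 N).
- shim_far_left_butt (a point): Butt end (middle of its face, 6 mm above the underside) of the loose brass wedge shim under the far left corner: 70 long, 28 wide, 12 mm thick here, 3 at the nose, 110 g. It lies at plate x +65 mm, nose inwards under the left (+y) edge, on a fixed strip 2.5 to 6 mm thick. Starts 42-45 mm outside the edge; if slack, slides in 28-34 mm at under 2 N, then jams (over 8 N).
- shim_far_right_butt (a point): Butt end (middle of its face, 6 mm above the underside) of the loose brass wedge shim under the far right corner: 70 long, 28 wide, 12 mm thick here, 3 at the nose, 110 g. It lies at plate x +65 mm, nose inwards under the right (-y) edge, on a fixed strip 2.5 to 6 mm thick. Starts 42-45 mm outside the edge; if slack, slides in 28-34 mm at under 2 N, then jams (over 8 N).
- jar: Amber glue jar with white lid, 68 mm across, 95 mm tall, upright; origin at the centre of its underside. Bystander.
- hammer: Hammer lying on the bench to the right; origin under its middle. Bystander.
- brush: Glue brush lying on the bench beyond the plate; origin under its middle. Bystander.
Mind the look-alikes: they are no part of the job. Leave any black or pink look-alike of the part that bears shim_near_right_butt alone.

How it is judged:
On the way, in this order (a step that is already met when the one before it is completed fails the run):
1. the soft corner is pressed down with the fingers until it dips by more than 2.2 mm (contact force between the fingers and plate above 2.5 N and height (world z) of any of corner_near_left, corner_near_right, corner_far_left, corner_far_right below 0.0278 m), for 0.1 s.
2. the shim of the soft corner is pushed in until its butt stands less than 23.5 mm outside the plate's edge, the plate staying level (angle between plate's own z axis and vertical below 0.014 rad and ((y of shim_near_left_butt in the frame of plate below 0.1035 m and x of shim_near_left_butt in the frame of plate between -0.083 and -0.047 m) or (y of shim_near_right_butt in the frame of plate above -0.1035 m and x of shim_near_right_butt in the frame of plate between -0.083 and -0.047 m) or (y of shim_far_left_butt in the frame of plate below 0.1035 m and x of shim_far_left_butt in the frame of plate between 0.047 and 0.083 m) or (y of shim_far_right_butt in the frame of plate above -0.1035 m and x of shim_far_right_butt in the frame of plate between 0.047 and 0.083 m))), for 0.1 s.
3. that corner is pressed again with more than 3.5 N and gives less than 1.5 mm (contact force between the fingers and plate above 3.5 N and ((y of shim_near_left_butt in the frame of plate below 0.1035 m and x of shim_near_left_butt in the frame of plate between -0.083 and -0.047 m and horizontal distance between the grasp point and corner_near_left below 0.045 m and height (world z) of corner_near_left above 0.0285 m) or (y of shim_near_right_butt in the frame of plate above -0.1035 m and x of shim_near_right_butt in the frame of plate between -0.083 and -0.047 m and horizontal distance between the grasp point and corner_near_right below 0.045 m and height (world z) of corner_near_right above 0.0285 m) or (y of shim_far_left_butt in the frame of plate below 0.1035 m and x of shim_far_left_butt in the frame of plate between 0.047 and 0.083 m and horizontal distance between the grasp point and corner_far_left below 0.045 m and height (world z) of corner_far_left above 0.0285 m) or (y of shim_far_right_butt in the frame of plate above -0.1035 m and x of shim_far_right_butt in the frame of plate between 0.047 and 0.083 m and horizontal distance between the grasp point and corner_far_right below 0.045 m and height (world z) of corner_far_right above 0.0285 m))), for 0.15 s.
At the end, for the whole second after the job is handed in: The soft corner's shim is home (butt less than 23.5 mm outside the plate's edge, still in line with its corner within 18 mm), the plate is level within 0.014 rad, the other three shims are within 8 mm and the jar, hammer and brush within 25 mm of where they started (((y of shim_near_left_butt in the frame of plate below 0.1035 m and x of shim_near_left_butt in the frame of plate between -0.083 and -0.047 m and distance of each of shim_near_right_butt, shim_far_left_butt, shim_far_right_butt from where it was at the start of the episode below 0.008 m) or (y of shim_near_right_butt in the frame of plate above -0.1035 m and x of shim_near_right_butt in the frame of plate between -0.083 and -0.047 m and distance of each of shim_near_left_butt, shim_far_left_butt, shim_far_right_butt from where it was at the start of the episode below 0.008 m) or (y of shim_far_left_butt in the frame of plate below 0.1035 m and x of shim_far_left_butt in the frame of plate between 0.047 and 0.083 m and distance of each of shim_near_left_butt, shim_near_right_butt, shim_far_right_butt from where it was at the start of the episode below 0.008 m) or (y of shim_far_right_butt in the frame of plate above -0.1035 m and x of shim_far_right_butt in the frame of plate between 0.047 and 0.083 m and distance of each of shim_near_left_butt, shim_near_right_butt, shim_far_left_butt from where it was at the start of the episode below 0.008 m)) and angle between plate's own z axis and vertical below 0.014 rad and distance of each of jar, hammer, brush from where it was at the start of the episode below 0.025 m); the robot touches nothing.
It fails at once if a shim is lifted off its packing (height (world z) of any of shim_near_left_butt, shim_near_right_butt, shim_far_left_butt, shim_far_right_butt above 0.022 m).
It fails at once if a bystander (jar, hammer or brush) is moved more than 25 mm or lifted (distance of any of jar, hammer, brush from where it was at the start of the episode above 0.025 m).
It also fails if it takes over 67 s, if anything falls off the work surface, if the arm or the gripper's body presses on something with over 40 N, if the wrist force passes 120 N, or if a joint passes its speed limit or range.

## Working session

There is one attempt and no reset: what is moved stays moved. The work goes in short steps, Python scripts to look and compute and a tool call to move; the robot and the scene stay as the last step left them, time stands still between calls to the robot, and variables do not carry over. Pictures are saved under pics/ and viewed, at most 10 in all, crops included, and the job is handed in when it is done.

Besides the shell and the picture viewer there is one more tool, called as name(argument=value, ...) on one line, values as JSON. send_rows: Moves the arm, as the interface text tells. Its arguments: {"type":"object","properties":{"commands":{"type":"string"},"grip_force":{"type":"number"}},"required":["commands"]}

```bash
mkdir -p pics; python3 - <<'E'
from station import readout, cams
import cv2, numpy as np
for n in ("top","side"):
    s=cams.snapshot(n); cv2.imwrite(f"pics/{n}0.png",s["pixels"][...,::-1])
    np.savez(f"pics/{n}0.npz",**s); print(n,s["eye"],np.round(s["rotation"],3).tolist(),s["intrinsics"],s["dist"])
print(readout.sense())
E
```

```text
top [0.36169323 0.05133447 1.0332838 ] [-0.701, 0.707, -0.073, 0.055] [[420.78137887   0.         253.46120429]
 [  0.         420.78137887 195.70125456]
 [  0.           0.           1.        ]] [-0.15577309  0.          0.          0.          0.        ]
side [ 0.07505679 -0.46102607  0.63779755] [0.84, -0.352, 0.155, -0.383] [[360.34155341   0.         260.07964542]
 [  0.         360.34155341 192.2460196 ]
 [  0.           0.           1.        ]] [-0.1125215  0.         0.         0.         0.       ]
{'t': 0.1, 'q': array([ 1.09848826e+00,  5.28386692e-01,  1.43380017e+00, -5.01954348e-06,
        1.18137176e+00, -1.78469285e-01]), 'qd': array([ 0.00049415, -0.00196922, -0.00182814,  0.00024189, -0.00029686,
        0.00037923]), 'tau': array([-2.15105542e-04, -4.43306279e+01, -1.78586143e+01, -2.73510423e-04,
        3.84371640e-03,  1.16918289e-05]), 'tcp_pos': array([0.1806796 , 0.5976521 , 0.23841488]), 'tool_rot': array([ 1.46390397e-01,  9.89226408e-01, -9.32144389e-04, -3.12037998e-04]), 'force': array([0.26104352, 0.13206166, 0.29909677]), 'ft_torque': array([ 0.04017635,  0.03972708, -0.05348876]), 'gripper_force': 0.0, 'finger_gap': 1.0030544933063519}
```

View pics/top0.png

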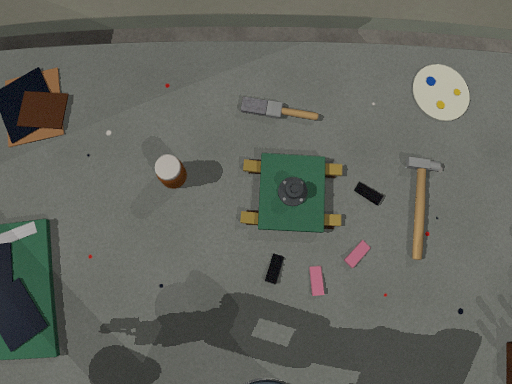

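View pics/side0.png

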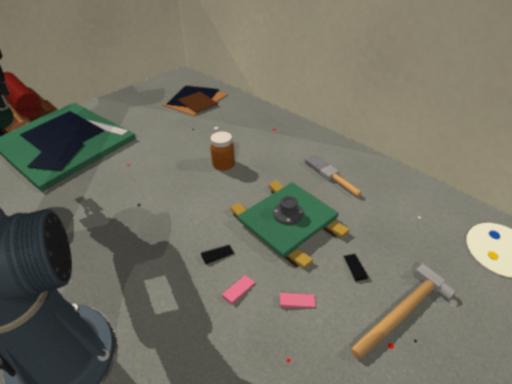

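The top view shows the green plate at (258–327, 154–232). The brass shims are at (252,166) far left, (335,169) far right, (250,217) near left and (334,220) near right. The jar is at (170,170), the hammer at (420,210) and the brush at (280,108). The black pieces at (368,193) and (274,268) and the pink ones at (317,280) and (357,253) are look-alikes lying loose on the bench. Only the four brass wedges enter under the plate.

```bash
cat > h.py <<'E'
import cv2, numpy as np
from scipy.spatial.transform import Rotation as R
def ray(s,uv,z):
    K,d=s["intrinsics"],s["dist"]; r=s["rotation"]
    M=R.from_quat(r).as_matrix() if np.size(r)==4 else r
    p=cv2.undistortPoints(np.float64(uv).reshape(-1,1,2),K,d).reshape(-1,2)
    v=np.c_[p,np.ones(len(p))]@M.T
    return s["eye"]+v*((z-s["eye"][2])/v[:,2:])
E
python3 - <<'E'
from h import *
for n in("top","side"):
    s=dict(np.load(f"pics/{n}0.npz")); hsv=cv2.cvtColor(s["pixels"],cv2.COLOR_RGB2HSV)
    g=cv2.inRange(hsv,(65,90,30),(90,255,255))
    cs=[c for c in cv2.findContours(g,0,2)[0] if 1500<cv2.contourArea(c)]
    for c in cs:
        m=c.mean(axis=(0,1))
        if not(200<m[0]<400): continue
        h=cv2.convexHull(c); q=cv2.approxPolyDP(h,6,True).reshape(-1,2); print(n,"plate",q.tolist())
        w=ray(s,h,0.03)[:,:2].astype(np.float32); r=cv2.minAreaRect(w); print(r)
    y=cv2.inRange(hsv,(17,120,60),(30,255,255))
    for c in cv2.findContours(y,0,2)[0]:
        m=c.mean(axis=(0,1))
        if cv2.contourArea(c)>50 and 220<m[0]<360 and 150<m[1]<280:
            w=ray(s,c,0.014)[:,:2].astype(np.float32); r=cv2.minAreaRect(w)
            print(n,"shim",m.round(),np.round(cv2.boxPoints(r),3).tolist())
E
```

```text
top plate [[262, 153], [324, 157], [323, 231], [258, 228]]
((0.5537320375442505, -0.06954802572727203), (0.15835164487361908, 0.18834233283996582), 86.46128845214844)
top shim [331. 218.] [[0.4729999899864197, -0.1899999976158142], [0.5, -0.1899999976158142], [0.5009999871253967, -0.14900000393390656], [0.4740000069141388, -0.14900000393390656]]
top shim [248. 218.] [[0.47600001096725464, 0.01600000075995922], [0.5059999823570251, 0.012000000104308128], [0.5109999775886536, 0.05400000140070915], [0.48100000619888306, 0.057999998331069946]]
top shim [334. 171.] [[0.5979999899864197, -0.19699999690055847], [0.6269999742507935, -0.20000000298023224], [0.6309999823570251, -0.1589999943971634], [0.6010000109672546, -0.15600000321865082]]
top shim [253. 167.] [[0.6060000061988831, 0.00800000037997961], [0.6370000243186951, 0.004000000189989805], [0.6420000195503235, 0.04600000008940697], [0.6119999885559082, 0.05000000074505806]]
side plate [[292, 183], [336, 215], [283, 256], [238, 216]]
((0.5504405498504639, -0.076006218791008), (0.16272065043449402, 0.19129975140094757), 86.808692932128
[... 289 characters left out ...]
 -0.20399999618530273], [0.6340000033378601, -0.15700000524520874], [0.5960000157356262, -0.1550000011920929]]
side shim [237. 210.] [[0.4740000069141388, 0.027000000700354576], [0.5049999952316284, 0.02199999988079071], [0.5109999775886536, 0.0560000017285347], [0.47999998927116394, 0.061000000685453415]]
side shim [276. 187.] [[0.6039999723434448, 0.019999999552965164], [0.6349999904632568, 0.012000000104308128], [0.6439999938011169, 0.04800000041723251], [0.6129999756813049, 0.0560000017285347]]
side shim [346. 185.] [[0.7419999837875366, -0.1459999978542328], [0.7649999856948853, -0.1509999930858612], [0.7820000052452087, -0.0560000017285347], [0.7599999904632568, -0.052000001072883606]]
```

send_rows(commands="0 0 0 0 -1;0 0 0 0 -1;0 0 0 0 -1;0 0 0 0 -0.33;0 -0.55 -0.97 0 0;0 -0.55 -0.97 0 0;0 -0.55 -0.97 0 0;0 -0.55 -0.97 0 0;0 -0.55 -0.97 0 0;0 -0.55 -0.97 0 0;0 -0.55 -0.97 0 0;0 -0.55 -0.97 0 0;0 -0.55 -0.97 0 0;0 -0.55 -0.97 0 0;0 -0.55 -0.97 0 0;0 -0.55 -0.97 0 0;0 -0.55 -0.97 0 0;0 -0.55 -0.97 0 0;0 -0.55 -0.97 0 0;0 -0.55 -0.97 0 0", grip_force=20)

```text
t: 1.77
tcp_pos: [0.3378, 0.2766, 0.2393]
tool_rot: [0.031, 1.0, -0.0, -0.0]
force: [1.2, -0.6, -0.1]
finger_gap: 0.002
gripper_force: 0.0
```

send_rows(commands="0 -0.55 -0.97 0 0;0 -0.55 -0.97 0 0;0 -0.55 -0.97 0 0;0 -0.55 -0.97 0 0;0 -0.55 -0.97 0.5 0;0 -0.55 -0.97 1 0;0 -0.55 -0.97 1 0;0 -0.55 -0.97 1 0;0 -0.55 -0.97 1 0;0 -0.55 -0.97 1 0;0 -0.55 -0.97 1 0;0 -0.55 -0.97 1 0;0 -0.55 -0.97 0 0;0 -0.55 -0.97 0 0;0 0 0 0 0;0 0 0 0 0")

```text
t: 3.1
tcp_pos: [0.4752, -0.0038, 0.0891]
tool_rot: [0.032, 0.999, 0.0, 0.0]
force: [-0.7, -1.2, 0.1]
finger_gap: -0.001
gripper_force: 0.0
```

send_rows(commands="0 0 0 1 0;0 0 0 1 0;0 0 0 0.25 0;0 0 0 0.15 0;0 0 0 0.1 0;0 0 0 0.05 0;0 0 0 0.05 0;0 0 0 0 0")

```text
t: 3.77
tcp_pos: [0.4749, -0.0028, 0.0379]
tool_rot: [0.031, 1.0, -0.0, 0.0]
force: [-0.6, 0.4, 1.4]
finger_gap: 0.0
gripper_force: 0.3
```

send_rows(commands="0 0 0 0.05 0;0 0 0 0 0")

```text
t: 3.93
tcp_pos: [0.4748, -0.0029, 0.0376]
tool_rot: [0.031, 1.0, -0.0, 0.001]
force: [-1.1, 0.9, 9.1]
finger_gap: 0.003
gripper_force: 4.8
```

send_rows(commands="0 0 0 0.05 0;0 0 0 0 0")

```text
t: 4.1
tcp_pos: [0.4747, -0.003, 0.0374]
tool_rot: [0.031, 1.0, -0.0, 0.001]
force: [-2.6, 1.0, 16.8]
finger_gap: 0.0
gripper_force: 8.8
```

Near left is firm: 17 N for about 0.5 mm. Near right is next.

send_rows(commands="0 0 0 -0.75 0;0 0 -0.93 0 0;0 0 -0.93 0 0;0 0 -0.93 0 0;0 0 -0.93 0 0;0 0 -0.93 0 0;0 0 -0.93 0 0;0 0 -0.92 0 0;0 0 0 0 0;0 0 0 0.35 0;0 0 0 0.2 0;0 0 0 0.05 0;0 0 0 0.05 0;0 0 0 0 0")

```text
t: 5.27
tcp_pos: [0.4661, -0.1316, 0.037]
tool_rot: [0.03, 1.0, 0.0, -0.001]
force: [-1.8, 0.1, 1.1]
finger_gap: -0.0
gripper_force: 0.7
```

send_rows(commands="0 0 0 0.05 0;0 0 0 0.05 0;0 0 0 0 0")

```text
t: 5.52
tcp_pos: [0.4657, -0.1319, 0.0353]
tool_rot: [0.03, 1.0, 0.001, -0.001]
force: [-2.9, 0.1, 5.0]
finger_gap: 0.003
gripper_force: 2.1
```

Near right gives: it is about 2.7 mm down at 5 N. I'll press a little further to be sure, and hold.

send_rows(commands="0 0 0 0.05 0;0 0 0 0 0;0 0 0 0 0")

```text
t: 5.77
tcp_pos: [0.4656, -0.132, 0.0344]
tool_rot: [0.031, 1.0, 0.001, -0.001]
force: [-4.1, 0.8, 5.3]
finger_gap: 0.0
gripper_force: 2.8
```

```bash
python3 - <<'E'
from h import *
s=dict(np.load("pics/top0.npz")); c=s["pixels"][140:300,230:400,::-1]
cv2.imwrite("pics/crop0.png",cv2.resize(c,None,fx=3.5,fy=3.5,interpolation=cv2.INTER_CUBIC))
E
```

```text
(no output)
```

View pics/crop0.png

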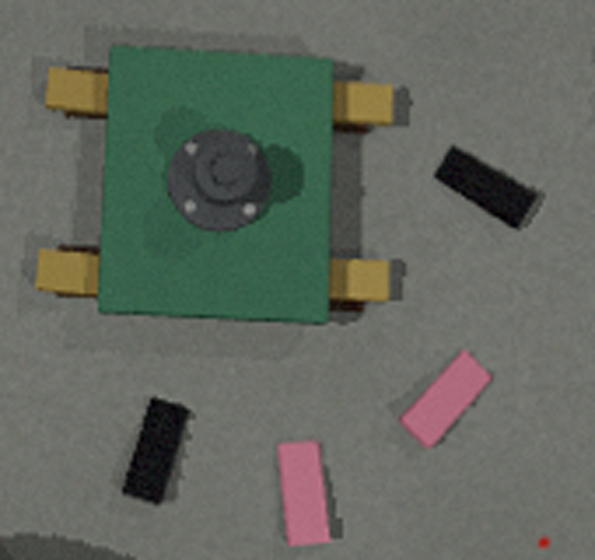

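The crop confirms the near right brass wedge at crop (360,280), which is image (333,220). It lies nose-in under the plate edge on its dark strip. The pink and black pieces lie loose and away from the push lane. I'll go behind its butt next.

send_rows(commands="0 0 0 -1 0;0 0 0 -0.2 0;0 -0.24 -0.89 0 0;0 -0.24 -0.89 0 0;0 -0.24 -0.89 0 0;0 -0.24 -0.89 0 0;0 -0.24 -0.89 0 0;0 0 0 0 0;0 0 0 0 0")

```text
t: 6.52
tcp_pos: [0.4858, -0.2239, 0.0582]
tool_rot: [0.032, 1.0, -0.0, 0.001]
force: [0.5, 0.5, 0.4]
finger_gap: -0.003
gripper_force: 0.0
```

```bash
python3 - <<'E'
from station import readout, cams
from h import *
for n in("top","side"):
    s=cams.snapshot(n); np.savez(f"pics/{n}1.npz",**s)
    if n=="side": cv2.imwrite("pics/side1.png",cv2.resize(s["pixels"][170:310,210:410,::-1],None,fx=4,fy=4))
    hsv=cv2.cvtColor(s["pixels"],cv2.COLOR_RGB2HSV); y=cv2.inRange(hsv,(17,120,60),(30,255,255))
    for c in cv2.findContours(y,0,2)[0]:
        m=c.mean(axis=(0,1))
        if cv2.contourArea(c)>50 and 220<m[0]<360 and 150<m[1]<280:
            r=cv2.minAreaRect(ray(s,c,0.015)[:,:2].astype(np.float32)); print(n,m.round(),np.round(cv2.boxPoints(r),3).tolist())
s=readout.sense(); print(s["tcp_pos"],s["force"])
E
```

```text
top [247. 217.] [[0.47600001096725464, 0.01600000075995922], [0.5070000290870667, 0.012000000104308128], [0.5120000243186951, 0.05400000140070915], [0.48100000619888306, 0.057999998331069946]]
top [252. 167.] [[0.6060000061988831, 0.007000000216066837], [0.6370000243186951, 0.004999999888241291], [0.640999972820282, 0.04699999839067459], [0.6100000143051147, 0.04899999871850014]]
side [300. 258.] [[0.46399998664855957, -0.14900000393390656], [0.4659999907016754, -0.19699999690055847], [0.5009999871253967, -0.19599999487400055], [0.5, -0.14800000190734863]]
side [237. 210.] [[0.4729999899864197, 0.026000000536441803], [0.5049999952316284, 0.020999999716877937], [0.5099999904632568, 0.054999999701976776], [0.4790000021457672, 0.061000000685453415]]
side [276. 187.] [[0.6010000109672546, 0.019999999552965164], [0.6340000033378601, 0.012000000104308128], [0.6430000066757202, 0.04699999839067459], [0.6100000143051147, 0.054999999701976776]]
[ 0.48463885 -0.22201216  0.05801844] [-0.71472374 -0.5530829   0.39069132]
```

View pics/side1.png

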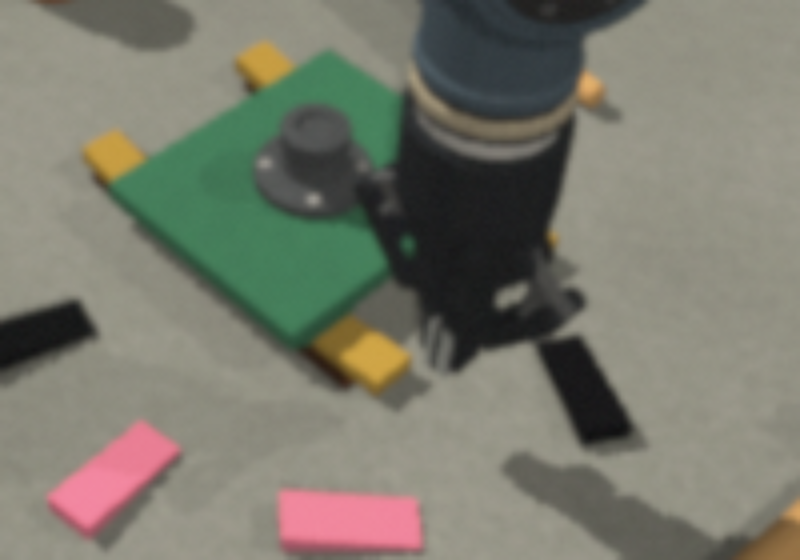

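The view shows the closed fingers just outside the butt of the near right brass shim (crop (400,365)), in line with it. The lane is clear of the pink and black pieces. Now I'll lower and push.

send_rows(commands="0 0 0 0.8 0;0 0 0 0.8 0;0 0 0 0.4 0;0 0 0 0 0;0 0 0 0 0")

```text
t: 7.03
tcp_pos: [0.4848, -0.222, 0.018]
tool_rot: [0.03, 1.0, 0.001, -0.001]
force: [0.3, -0.2, -0.2]
finger_gap: -0.0
gripper_force: 0.0
```

send_rows(commands="0 0 0.25 0 0;0 0 0.25 0 0;0 0 0.25 0 0;0 0 0.15 0 0;0 0 0 0 0")

```text
t: 7.45
tcp_pos: [0.4862, -0.204, 0.0187]
tool_rot: [0.03, 1.0, 0.0, -0.0]
force: [-0.2, -0.5, 0.2]
finger_gap: -0.002
gripper_force: 0.0
```

send_rows(commands="0 0 0.2 0 0;0 0 0.2 0 0;0 0 0 0 0")

```text
t: 7.7
tcp_pos: [0.4867, -0.1963, 0.0184]
tool_rot: [0.03, 1.0, 0.0, -0.0]
force: [-0.4, 0.4, 0.2]
finger_gap: 0.003
gripper_force: 0.0
```

send_rows(commands="0 0 0.2 0 0;0 0 0.2 0 0;0 0 0 0 0")

```text
t: 7.95
tcp_pos: [0.4871, -0.1883, 0.0183]
tool_rot: [0.03, 1.0, 0.0, -0.0]
force: [-1.5, -1.0, 0.2]
finger_gap: -0.002
gripper_force: 0.0
```

send_rows(commands="0 0 0.2 0 0;0 0 0.2 0 0;0 0 0 0 0")

```text
t: 8.2
tcp_pos: [0.4875, -0.1802, 0.0183]
tool_rot: [0.03, 1.0, 0.0, -0.0]
force: [-0.3, 0.9, -0.5]
finger_gap: -0.001
gripper_force: 0.0
```

```bash
python3 - <<'E'
from station import readout, cams
from h import *
s=cams.snapshot("side"); cv2.imwrite("pics/side2.png",cv2.resize(s["pixels"][170:310,210:410,::-1],None,fx=4,fy=4))
hsv=cv2.cvtColor(s["pixels"],cv2.COLOR_RGB2HSV); y=cv2.inRange(hsv,(17,120,60),(30,255,255))
for c in cv2.findContours(y,0,2)[0]:
    m=c.mean(axis=(0,1))
    if cv2.contourArea(c)>50 and 280<m[0]<320 and 230<m[1]<280:
        r=cv2.minAreaRect(ray(s,c,0.015)[:,:2].astype(np.float32)); print(m.round(),np.round(cv2.boxPoints(r),3).tolist())
E
```

```text
[294. 256.] [[0.453000009059906, -0.16599999368190765], [0.47099998593330383, -0.18299999833106995], [0.49900001287460327, -0.15199999511241913], [0.48100000619888306, -0.13600000739097595]]
```

View pics/side2.png

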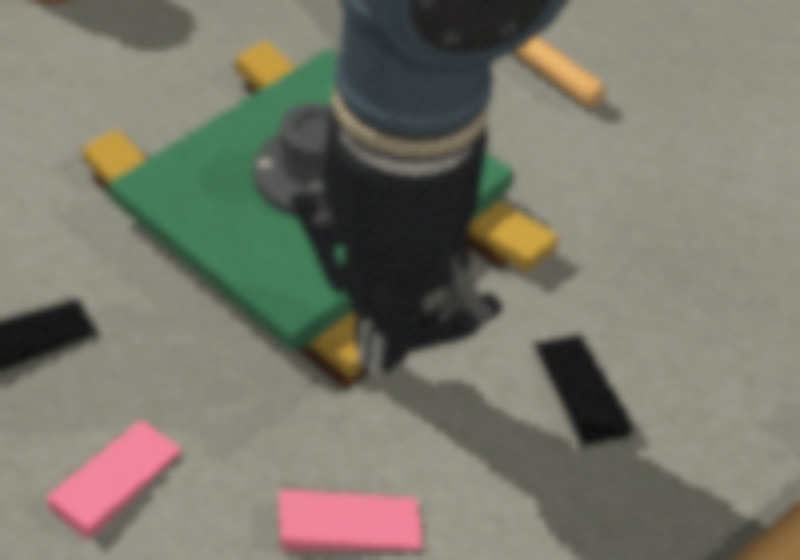

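The shim is sliding in and the finger sits a few mm towards the far side of its butt (crop (375,365)). I'll back off slightly, recentre by 4 mm and continue.

send_rows(commands="0 0 -0.15 0 0;0 0.2 0 0 0;0 0 0.15 0 0;0 0 0.15 0 0;0 0 0.15 0 0;0 0 0 0 0")

```text
t: 8.75
tcp_pos: [0.484, -0.1741, 0.0183]
tool_rot: [0.03, 1.0, 0.0, -0.0]
force: [-0.0, 0.7, -0.5]
finger_gap: -0.004
gripper_force: 0.0
```

send_rows(commands="0 0 0.15 0 0;0 0 0.15 0 0;0 0 0 0 0")

```text
t: 9.0
tcp_pos: [0.4844, -0.1682, 0.0183]
tool_rot: [0.03, 1.0, 0.0, -0.0]
force: [0.1, -0.2, -0.6]
finger_gap: -0.001
gripper_force: 0.0
```

send_rows(commands="0 0 0.1 0 0;0 0 0.1 0 0;0 0 0 0 0")

```text
t: 9.25
tcp_pos: [0.4852, -0.1653, 0.0183]
tool_rot: [0.03, 1.0, -0.001, 0.0]
force: [-0.4, -2.8, -1.9]
finger_gap: 0.001
gripper_force: 1.5
```

send_rows(commands="0 0 0.1 0 0;0 0 0 0 0;0 0 0 0 0")

```text
t: 9.5
tcp_pos: [0.4855, -0.1644, 0.0183]
tool_rot: [0.03, 1.0, -0.001, 0.001]
force: [-1.9, -7.7, -1.7]
finger_gap: 0.002
gripper_force: 3.4
```

send_rows(commands="0 0 0.05 0 0;0 0 0 0 0;0 0 0 0 0")

```text
t: 9.75
tcp_pos: [0.4856, -0.1642, 0.0183]
tool_rot: [0.03, 1.0, -0.002, 0.001]
force: [-2.6, -8.9, -2.2]
finger_gap: -0.002
gripper_force: 4.8
```

```bash
python3 - <<'E'
from station import readout, cams
from h import *
s=cams.snapshot("side"); cv2.imwrite("pics/side3.png",cv2.resize(s["pixels"][200:300,240:370,::-1],None,fx=6,fy=6))
E
```

```text
(no output)
```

View pics/side3.png

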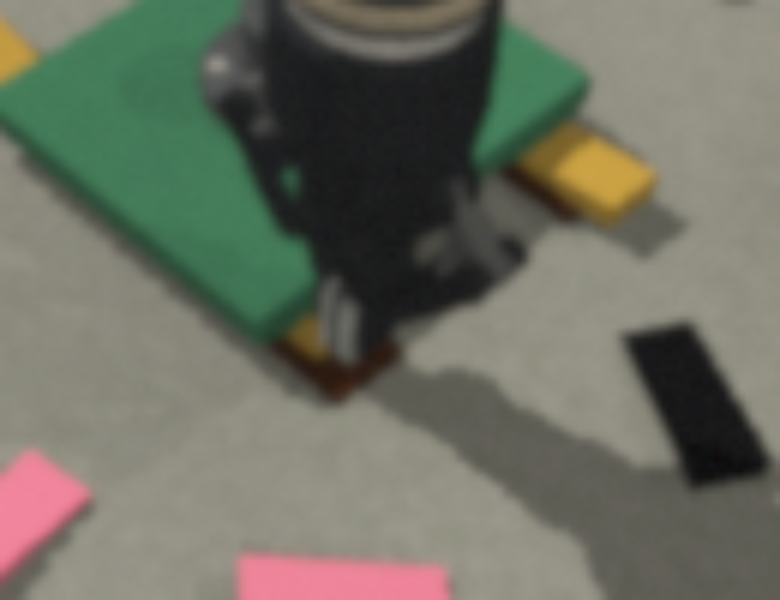

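The shim is now mostly in: the brown strip shows outside its butt at crop (350,370), and the push resists with about 9 N, so it has jammed. One more nudge, then I'll back off and measure.

send_rows(commands="0 0 0.05 0 0;0 0 0.05 0 0;0 0 0 0 0;0 0 0 0 0")

```text
t: 10.13
tcp_pos: [0.4861, -0.1634, 0.0184]
tool_rot: [0.03, 1.0, -0.002, 0.001]
force: [-4.5, -13.9, -3.4]
finger_gap: -0.003
gripper_force: 7.0
```

send_rows(commands="0 0 -0.4 0 0;0 0 -0.8 0 0;0 0 -0.4 -0.5 0;0 0 0 -1 0;0 0 0 -1 0;0 0 -1 0 0;0 0 -1 0 0;0 0 0 0 0")

```text
t: 10.8
tcp_pos: [0.4819, -0.2349, 0.0691]
tool_rot: [0.032, 0.999, -0.001, 0.002]
force: [-0.2, 0.1, 0.4]
finger_gap: 0.001
gripper_force: 0.0
```

```bash
python3 - <<'E'
from station import readout, cams
from h import *
s=cams.snapshot("side"); cv2.imwrite("pics/side4.png",cv2.resize(s["pixels"][200:300,240:370,::-1],None,fx=6,fy=6))
hsv=cv2.cvtColor(s["pixels"],cv2.COLOR_RGB2HSV); y=cv2.inRange(hsv,(17,120,60),(30,255,255))
a=np.deg2rad(-3.5); A=np.array([[np.cos(a),np.sin(a)],[-np.sin(a),np.cos(a)]])
for c in cv2.findContours(y,0,2)[0]:
    m=c.mean(axis=(0,1))
    if cv2.contourArea(c)>20 and 270<m[0]<350 and 220<m[1]<280:
        w=ray(s,c,0.015)[:,:2]; p=(w-[.5525,-.072])@A.T
        print(m.round(),"plate frame min",p.min(0).round(4),"max",p.max(0).round(4))
E
```

```text
[295. 254.] plate frame min [-0.0798 -0.0979] max [-0.0445 -0.0797]
```

View pics/side4.png

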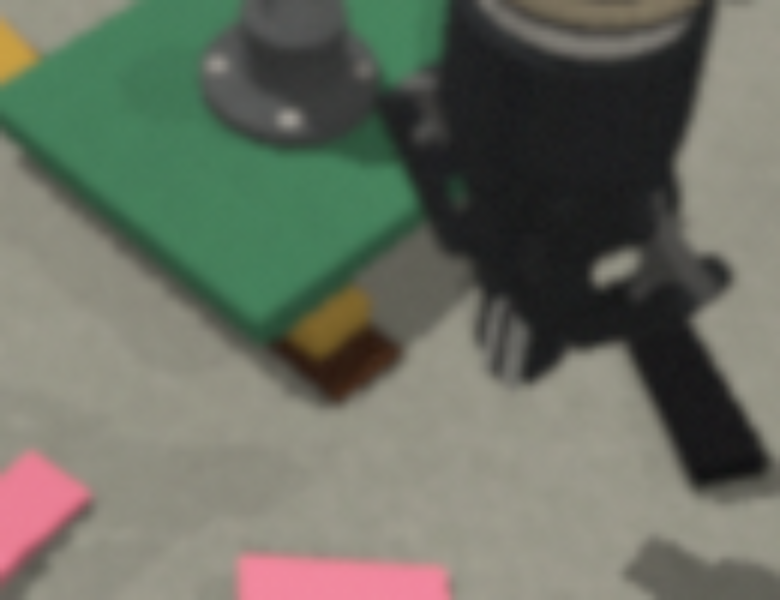

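The butt now stands about 15 mm outside the edge, square and in line. Next I'll press the same corner again.

send_rows(commands="0 0.18 0.85 0 0;0 0.18 0.85 0 0;0 0.18 0.85 0 0;0 0.18 0.85 0 0;0 0.18 0.85 0 0;0 0.18 0.85 0 0;0 0 0 0 0;0 0 0 0.8 0;0 0 0 0.5 0;0 0 0 0.15 0;0 0 0 0.1 0;0 0 0 0 0")

```text
t: 11.85
tcp_pos: [0.464, -0.1269, 0.0383]
tool_rot: [0.031, 1.0, 0.001, -0.001]
force: [-1.4, 4.1, 12.5]
finger_gap: 0.002
gripper_force: 6.5
```

send_rows(commands="0 0 0 0.05 0;0 0 0 0 0")

```text
t: 12.02
tcp_pos: [0.4639, -0.1269, 0.0382]
tool_rot: [0.031, 1.0, 0.001, -0.001]
force: [-3.0, 6.1, 21.4]
finger_gap: -0.0
gripper_force: 10.8
```

It is firm: 21 N with no measurable dip. I'll hold briefly, then retreat straight up and check the scene.

send_rows(commands="0 0 0 0 0;0 0 0 0 0;0 0 0 -0.5 0;0 0 0 -1 0;0 0 0 -1 0;0 0 0 -1 0;0 0 0 -1 0;0 0 0 -1 0;0 0 0 -1 0;0 0 0 0 0;0 0 0 0 0")

```text
t: 12.93
tcp_pos: [0.4657, -0.1288, 0.1672]
tool_rot: [0.031, 1.0, -0.001, 0.001]
force: [-0.1, -0.3, 0.2]
finger_gap: 0.001
gripper_force: 0.0
```

```bash
python3 - <<'E'
from station import readout, cams
from h import *
a=np.deg2rad(-3.5); A=np.array([[np.cos(a),np.sin(a)],[-np.sin(a),np.cos(a)]])
s=cams.snapshot("side"); o=dict(np.load("pics/side0.npz"))
cv2.imwrite("pics/side5.png",s["pixels"][...,::-1])
for im in(o,s):
    y=cv2.inRange(cv2.cvtColor(im["pixels"],cv2.COLOR_RGB2HSV),(17,120,60),(30,255,255))
    for c in cv2.findContours(y,0,2)[0]:
        m=c.mean(axis=(0,1))
        if cv2.contourArea(c)>20 and 220<m[0]<360 and 150<m[1]<280:
            p=(ray(im,c,0.015)[:,:2]-[.5525,-.072])@A.T; print(m.round(),p.min(0).round(3),p.max(0).round(3))
    print()
r=readout.sense(); print(r["t"],r["tcp_pos"],r["force"])
E
```

```text
[300. 256.] [-0.08  -0.128] [-0.044 -0.08 ]
[337. 228.] [ 0.047 -0.127] [ 0.085 -0.08 ]
[237. 210.] [-0.085  0.092] [-0.05   0.126]
[276. 187.] [0.046 0.092] [0.082 0.126]
[346. 185.] [ 0.195 -0.064] [0.225 0.031]

[294. 254.] [-0.079 -0.097] [-0.045 -0.08 ]
[338. 228.] [ 0.047 -0.127] [ 0.085 -0.08 ]
[237. 210.] [-0.085  0.092] [-0.05   0.126]
[272. 186.] [0.044 0.095] [0.071 0.128]
[346. 185.] [ 0.195 -0.064] [0.225 0.031]

12.9833 [ 0.4650022  -0.12843686  0.16621411] [-0.55910623  0.47876503 -0.42881821]
```

View pics/side5.png

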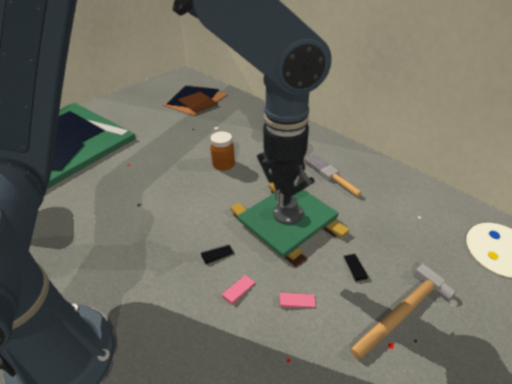

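The arm is clear of everything and the near right shim is home, at (294,254). The other three shims, the jar (222,150), the brush (335,175) and the hammer (405,310) have not moved. The far left shim at (272,186) is only partly hidden by the gripper.

```bash
python3 -c "
from station import sign_off
print(sign_off())"
```

```text
the job is handed in; nothing more can be done
None
```

The near right corner was the soft one: I pushed its brass shim in until it jammed (butt about 17 mm outside the plate's edge), the corner then held firm at about 21 N, and I handed the job in at about 13 s with nothing else moved; I pressed near left (firm) but didn't need to press the two far corners.

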